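# Turn the wheel until its valve is at the top

### The job

Turn the small bicycle wheel on its stand until the valve stem is straight up at the very top of the wheel, ready for pumping, by pushing one spoke after another with the fingertips in the open upper half. Push on the spokes, not on the tyre, do not lift or shift the stand, and leave the other things on the table alone.

Things in the scene. Friction and masses are not known exactly. Their poses are not given: they have to be found in the camera images.
- stand: Loose 4 kg steel stand carrying the wheel. Origin: on the table right under the wheel's centre; x level, away from the wheel's face (which looks to -x and up, roughly to the robot), y left along the wheel, z up. Base 270 (x -115 to +155) by 220 by 12 mm. Behind the wheel a 34 mm square post at x = +67 mm, 147 mm high, and an axle of radius 10 mm from it to the hub; else 60 mm behind the spokes are free.
- hub (a point): Wheel's centre, in the plane of the spokes, 190 mm above the table; axes as stand. The wheel leans back 40 degrees: in the stand's axes uphill in its plane is (sin 40, 0, cos 40), its face looks along (-cos 40, 0, sin 40). Black hub, radius 22 mm, 28 mm to the front and 25 mm to the back of that plane.
- guard (a point): Middle of the guard's straight top bar, 32 mm in front of the hub's centre along the face's direction. The wire guard (6 mm wires: half circles of radius 45, 76, 107 and 140 mm, a few radial wires, and this 280 mm bar across at the hub) covers the front of the lower half of the wheel: no finger goes through. The upper half is open.
- wheel (a joint): Turn of the wheel, rad: 0 (or whole turns) with the valve at the very top, growing clockwise as seen from the robot. No stops or spring; stiff bearing (about 0.3 N m), so it stays where it is left. Five straight round aluminium spokes, 12 mm thick, hub to rim, at 36, 108, 180, 252 and 324 degrees clockwise from the valve, which is thus midway between two spokes.
- valve (a point): Middle of the valve stem, 95 mm from the wheel's centre, in the plane of the spokes. The stem is a black rod 11 mm thick with a thinner brass end; it sticks inwards from the rim towards the hub, covering radii 84 to 110 mm.
- tyre: Black rubber tyre, outer diameter 306 mm, 40 mm thick, inner edge at radius 113 mm (the rim there reaches in to 108 mm). Turns with the wheel; origin at the wheel's centre.
- flask: Bystander: conical glass flask, 82 mm wide, 122 mm high; origin at the centre of its underside.
- reagent: Bystander: glass bottle with a ball stopper, 62 mm wide, 134 mm high; origin at the centre of its underside.
- jug: Bystander: white plastic jug with a blue cap, 75 by 110 mm, 210 mm high; origin at the centre of its underside.
- lever: Bystander: black plastic tyre lever lying flat, 125 by 18 by 8 mm, long along its x; origin at the centre of its underside.

How it is judged:
By the outcome, as a careful person would: the job done as asked, in the order asked, and still so for the second after the job is handed in, with the robot touching nothing.
It also fails if it takes over 51 s, if anything falls off the work surface, if the arm or the gripper's body presses on something with over 40 N, if the wrist force passes 120 N, or if a joint passes its speed limit or range.

### The arm

A 7-joint arm with a two-finger parallel gripper is mounted at the origin on the work surface. World frame = base frame: x ahead of the robot, y to its left, z up, the work surface at z = 0. Lengths are in m, angles in degrees, forces in N, time in s.
With the tool pointing down it reaches from about 0.425 to 0.875 m from the base axis. Payload 4.7 kg.
Tool frame: the origin (TCP) lies at the very end of the fingers, on their centre line; the grasp point (between the pads) lies 19 mm behind it; z points along the fingers, y is the line along which they close (so a half turn about z gives the same grasp; the last joint's range is limited). The gripper opens to 87 mm and grips with 3 to 60 N. Pads are 19 mm wide; open, the fingers measure 117 mm over their backs; the gripper's body (75 mm by 190 mm) begins 51 mm behind the grasp point.
Start: joints at [-67.145, 18.392, -4.016, 83.108, 1.295, 78.541, -3.26], TCP at [0.244, 0.602, 0.191] pointing down, gripper open.
Joint ranges: [-163.93, 163.93], [-17.29, 119.83], [-79.2, 71.16], [3.27, 140.29], [-89.18, 269.18], [5.43, 117.66], [-154.24, 154.24]. Speed limits (degrees/s): [147.25, 147.25, 180, 180, 180, 180, 180].

### API

Orientations are given as [roll, pitch, yaw] about the fixed x, y, z axes, in that order (R = Rz(yaw) Ry(pitch) Rx(roll)).
In Python, from cell import telemetry, cams, env gives the robot as it stands.
- The arm moves only by the tool arm_command, never from a script. Its argument "series" is text: rows parted by semicolons, each of 5 numbers parted by spaces: the shift along the tool's x, y, z in mm, then the turn about the tool's z in rad, then the closure in counts, from 0 (fully open) to 255 (shut). A call has 1 to 20 rows; each row shifts and turns the commanded pose from where the row before left it, along the tool's axes as they then stand; what a row does not reach is not made up. A row lasts 1/12 s, in which the tool goes at most 41.7 mm and 7.16 degrees, less where a joint would pass 70% of its speed; a pose out of reach is approached as far as the arm can. A call is refused whole if a number of a shift passes 41.7 or a number of a turn 0.125, either way. A call with a gripper value outside its range is refused whole. The fingers move at their own pace and stop on an object; "squeeze" is the grip in N (left out, the last holds). Time passes only in rows, so rows that do not move let the fingers close. It gives the time, the measured TCP pose, the force, the opening and the grip force at its end, in the units of the state.
- telemetry.get_obs(): the state, without advancing time (a new reading comes with each control period).
- cams.read_camera(name): name is "scene" or "top"; returns the picture (480x640x3 uint8, blue, green, red); there is no depth.
- cams.calibration(name): a dict with "K" (3x3 intrinsics, pixels), "origin" and "rotation" of the camera in the world. Camera axes: x right, y down, z forward; pixel columns grow to the right and rows downward; lengths in m; the calibration is good to about 2 mm. A picture is of the moment at which its call begins. calibration takes no time and is no camera call.
- env.sign_off(): hands the job in; it is judged then, once.
The state is a dict: "time_s": time; "qpos": joint angles; "joint_velocities": joint speeds; "effort": joint torques, N m; "tool_pos": TCP position; "tool_rot": TCP orientation; "force": force on the tool from outside, world axes, zero at the start; "wrist_torque": the same for the moment, N m; "grip_width": finger opening in m; "grasp_force": force on a finger pad.
Only numpy, scipy, OpenCV 4.12 (cv2) and the standard library are available. Lean on these libraries where they do the work, as an engineer would, in place of code of your own. Each camera call takes 0.05 s, during which the arm holds its last target. There are 200 camera calls.

## Working session

There is one attempt and no reset: what is moved stays moved. The work goes in short steps, Python scripts to look and compute and a tool call to move; the robot and the scene stay as the last step left them, time stands still between calls to the robot, and variables do not carry over. Pictures are saved under pics/ and viewed, at most 10 in all, crops included, and the job is handed in when it is done.

Besides the shell and the picture viewer there is one more tool, called after "Emit:" as name(argument=value, ...) on one line, values as JSON. arm_command: Moves the arm, as the interface text tells. Its arguments: {"type":"object","properties":{"series":{"type":"string"},"squeeze":{"type":"number"}},"required":["series"]}

```bash
mkdir -p pics; ls
python3 - <<'E'
from cell import telemetry, cams
import cv2
print(telemetry.get_obs())
for n in("scene","top"):
    cv2.imwrite(f"pics/{n}0.png",cams.read_camera(n)); print(n,cams.calibration(n))
E
```

```text
pics
{'time_s': 0.0, 'qpos': array([-67.1442766 ,  18.43833484,  -4.01394832,  83.17566605,
         1.29461255,  78.54055145,  -3.26067971]), 'joint_velocities': array([-0.06906254,  0.04102718,  0.07022081, -0.09295353, -0.06347195,
        0.07279368, -0.03120696]), 'effort': array([-4.47238572e-04, -4.91293144e+01, -4.04150197e-01, -3.12526023e+01,
       -6.40215911e-02,  4.37454320e-02,  1.73712365e-04]), 'tool_pos': array([0.2438292 , 0.60186539, 0.18946288]), 'tool_rot': array([-1.79890663e+02,  5.92312257e-03,  1.57951789e+02]), 'force': array([-1.06716052,  0.31571986,  0.3831857 ]), 'wrist_torque': array([-0.01171087, -0.00531335,  0.00050101]), 'grasp_force': 0.0, 'grip_width': 0.08729285715723177}
scene {'K': array([[566.51050609,   0.        , 330.01113327],
       [  0.        , 566.51050609, 238.09219805],
       [  0.        ,   0.        ,   1.        ]]), 'origin': array([1.09881319, 0.71197062, 1.24567141]), 'rotation': array([-139.79073754,   -0.89360994,  143.0473099 ])}
top {'K': array([[468.42346106,   0.        , 322.28808319],
       [  0.        , 468.42346106, 241.52789162],
       [  0.        ,   0.        ,   1.        ]]), 'origin': array([ 0.30669398, -0.02013763,  1.14928224]), 'rotation': array([-1.67938196e+02,  7.92203257e-02, -8.97179446e+01])}
```

View pics/scene0.png

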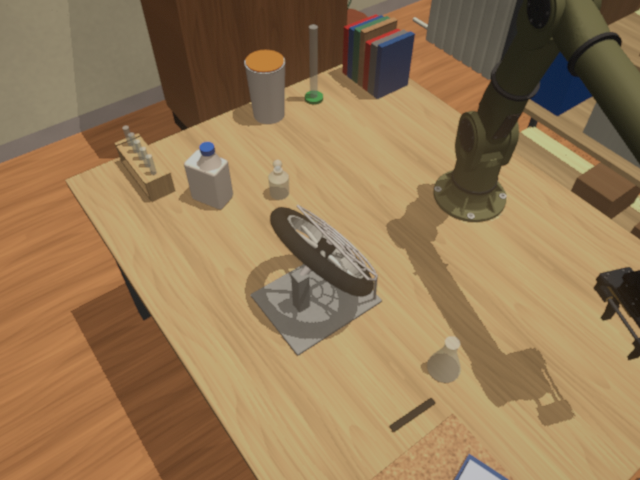

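View pics/top0.png

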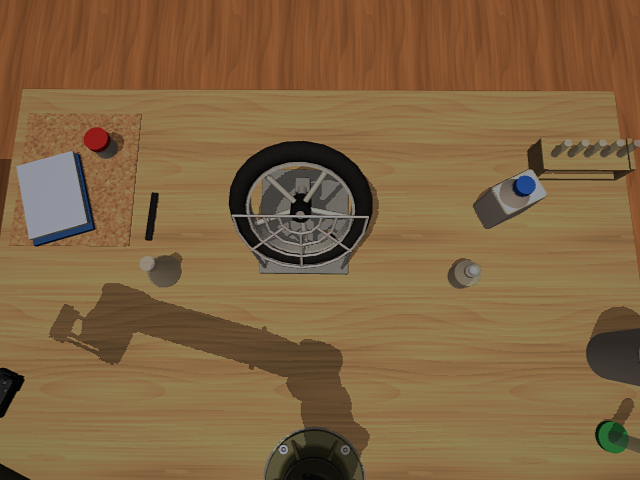

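The scene view shows the wheel side-on, around (325,255). In the top view the hub is at about (301,208) and the guard bar runs from (231,216) to (369,217). The flask is at (160,270) and the bottle at (465,273). Next I'll enlarge the wheel.

```bash
cat > h.py <<'E'
import numpy as np,cv2
from scipy.spatial.transform import Rotation as R
from cell import telemetry,cams
def P(n,X):
    c=cams.calibration(n); r=R.from_euler('xyz',c['rotation'],degrees=True).as_matrix()
    q=(np.atleast_2d(X)-c['origin'])@r@c['K'].T
    return q[:,:2]/q[:,2:]
s4,c4=np.sin(np.radians(40)),np.cos(np.radians(40))
# wheel frame: columns: right (clockwise from top), uphill, face
def W(x,y,yaw):
    Rz=R.from_euler('z',yaw).as_matrix()
    return np.array([x,y,.19]),Rz@np.array([[0,s4,-c4],[-1,0,0],[0,c4,s4]])
def wp(p,r,clk,f=0):  # r m, clk deg clockwise from top
    o,M=W(*p); a=np.radians(np.atleast_1d(clk))
    return o+np.stack([r*np.sin(a),r*np.cos(a),0*a+f],-1)@M.T
E
python3 - <<'E'
from h import *
from scipy.optimize import least_squares
obs=np.array([[231,216],[369,217]],float)
def f(p):
    o,M=W(*p); B=o+np.array([[-.14,0,.032],[.14,0,.032]])@M.T
    return (P('top',B)-obs).ravel()
s=least_squares(f,[.6,0,0]); print(s.x,s.fun)
im=cv2.imread('pics/top0.png')
b=cv2.resize(im[125:285,215:390],None,fx=4,fy=4,interpolation=cv2.INTER_CUBIC)
b=b[:600]; cv2.imwrite('pics/t1.png',b)
p=s.x
sc=cv2.imread('pics/scene0.png')
bs=np.array([[x,y,.012] for x,y in((-.115,.11),(.155,.11),(.155,-.11),(-.115,-.11))])
B=R.from_euler('z',p[2]).apply(bs)+[p[0],p[1],0]
print(P('scene',B),P('top',B))
E
```

```text
[ 0.58452893  0.02860233 -0.00269734] [ 1.47715096  0.07287216 -1.47528879  0.01916047]
[[383.0427831  298.96842382]
 [298.2062787  353.62903089]
 [250.46559389 293.22881182]
 [332.54007761 246.45917125]] [[258.28460815 273.14938372]
 [262.08709038 168.86264305]
 [347.75772019 169.43739814]
 [348.17060996 273.81138205]]
```

View pics/t1.png

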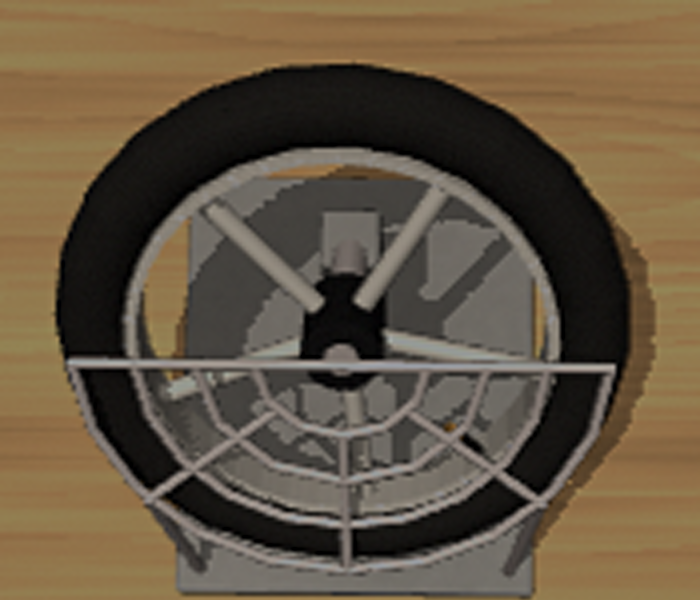

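The crop shows five spokes: up-left, ending at (215,210); up-right, (435,195); right, (525,358); down; and left, (175,390). The black valve stem with its brass tip is at about (450-480, 427-450), lower right, between the right and down spokes and behind the guard.

```bash
cat >> h.py <<'E'
p0=np.array([.5845,.0286,-.0027])
def clk(uv,p=p0,n='top'):
    c=cams.calibration(n); r=R.from_euler('xyz',c['rotation'],degrees=True).as_matrix()
    o,M=W(*p); u=np.atleast_2d(uv); d=np.c_[u,np.ones(len(u))]@np.linalg.inv(c['K']).T@r.T
    t=((o-c['origin'])@M[:,2])/(d@M[:,2]); q=(c['origin']+d*t[:,None]-o)@M
    return np.degrees(np.arctan2(q[:,0],q[:,1]))%360,np.hypot(q[:,0],q[:,1])
E
python3 - <<'E'
from h import *
u=np.array([[215,210],[318,303],[435,195],[365,300],[525,358],[175,390],[390,340],[480,450],[450,427]])/4+[215,125]
print(np.round(clk(u),3)); print(P('top',W(*p0)[0]))
E
```

```text
[[3.19498e+02 3.25373e+02 3.03180e+01 3.13810e+01 9.93690e+01 2.47154e+02
  1.01367e+02 1.36429e+02 1.37314e+02]
 [9.70000e-02 2.20000e-02 9.60000e-02 2.40000e-02 9.90000e-02 1.00000e-01
  2.60000e-02 1.08000e-01 8.50000e-02]]
[[300.63965546 207.94184958]]
```

```bash
cat > clr.py <<'E'
import numpy as np
s4,c4=np.sin(np.radians(40)),np.cos(np.radians(40))
def grid(lx,ly,lz): return np.stack(np.meshgrid(np.arange(lx[0],lx[1]+.1,3.),np.arange(ly[0],ly[1]+.1,3.),np.arange(lz[0],lz[1]+.1,4.),indexing='ij'),-1).reshape(-1,3)
# tool local: X=narrow, Y=closing, Z=up from TCP. psi=angle of Y axis; Y dir in (x, right) plane
body=grid((-37.5,37.5),(-95,95),(70,120))
def fingers(o): # o opening mm
    return np.vstack([grid((-9.5,9.5),(o/2,o/2+15),(0,70)),grid((-9.5,9.5),(-o/2-15,-o/2),(0,70))])
def clear(u,w,d,psi,o,side):
    """active finger (side=+1/-1, 0=closed centre) centre at plane pt (u,w), depth d below plane. mm"""
    c,s=np.cos(np.radians(psi)),np.sin(np.radians(psi))
    Yd=np.array([s,c]); Xd=np.array([c,-s])   # (x,right)
    off=side*(o/2+7.5)
    out=[]
    for B in(body,fingers(o)):
        xr=np.array([u*s4,w])+B[:,:1]*Xd+(B[:,1:2]-off)*Yd
        z=u*c4-d+B[:,2]
        U=xr[:,0]*s4+z*c4; F=-xr[:,0]*c4+z*s4; Wd=xr[:,1]; r=np.hypot(U,Wd)
        t=np.hypot(r-133,F)-20
        t=np.minimum(t,np.where(abs(F)<12,abs(r-108),99)) # rim
        h=np.maximum(r-22,np.maximum(F-28,-25-F))
        g=np.where((U<3)&(abs(Wd)<145),F-35,np.maximum(U-3,0)+np.maximum(F-35,0) if False else np.where(F<35,U-3,np.hypot(U-3,F-35)))
        out.append([t.min(),h.min(),g.min()])
    return np.array(out) # rows body,finger; cols tyre,hub,guard
E
python3 - <<'E'
from clr import *
# contact-end (a=-38) w_f ~ -.75u+18 ; start a=29 w_f~.55u+22
for name,fw in(("start",lambda u:.55*u+22),("mid",lambda u:15),("end",lambda u:-.75*u+18)):
    res=[]
    for side,o in((0,0),(1,87),(-1,87)):
        for psi in range(-90,91,10):
            for u in(30,38,46):
                for d in(0,5,10):
                    k=clear(u,fw(u),d,psi,o,side); res.append((k.min(),side,psi,u,d,k[0].round(0),k[1].round(0)))
    res.sort(key=lambda r:-r[0]-0.8*min(r[4],10))
    print(name); [print(r) for r in res[:10]]
E
```

```text
start
(np.float64(-7.72084478912576), 1, 70, 30, 10, array([-8., 34., 58.]), array([34., 12., 13.]))
(np.float64(-8.226654345055886), 1, 80, 30, 10, array([-8., 34., 58.]), array([32., 12., 14.]))
(np.float64(-8.798801114846617), -1, -10, 46, 10, array([-9., 50., 70.]), array([-8., 29., 17.]))
(np.float64(-9.74937171039753), -1, -20, 38, 10, array([-10.,  45.,  64.]), array([-8., 20., -9.]))
(np.float64(-5.886848124713218), 1, 80, 30, 5, array([-6., 38., 63.]), array([32., 14., 17.]))
(np.float64(-10.132466114179914), 1, 0, 30, 10, array([-10.,  35.,  59.]), array([18., 13., 13.]))
(np.float64(-10.136725163483082), 0, 0, 46, 10, array([-10.,  46.,  72.]), array([13., 24., 29.]))
(np.float64(-10.136725163483082), -1, 0, 46, 10, array([-10.,  46.,  72.]), array([-8., 29., 29.]))
(np.float64(-10.152381970469389), 1, 0, 46, 10, array([-10.,  46.,  72.]), array([13., 29., 29.]))
(np.float64(-10.152655343879536), 0, 0, 38, 10, array([-10.,  39.,  65.]), array([21., 15., 21.]))
mid
(np.float64(-3.1068117947551137), 1, 80, 30, 10, array([-3., 34., 58.]), array([40., -3., 14.]))
(np.float64(-
[... 1126 characters left out ...]
rray([41., -4., 14.]))
(np.float64(-5.44966659422008), 1, 10, 30, 10, array([-1., 34., 58.]), array([-2., -5.,  1.]))
(np.float64(-1.6247259587280212), 1, 90, 30, 5, array([-2., 38., 63.]), array([40., -1., 18.]))
(np.float64(-5.672414501737229), 1, 80, 30, 10, array([-6., 34., 58.]), array([40., -5., 14.]))
(np.float64(-1.7604143061458473), 1, 10, 30, 5, array([-1., 38., 63.]), array([-2., -2.,  5.]))
(np.float64(-6.4620272060663755), -1, -10, 30, 10, array([-3., 34., 58.]), array([ 0., -6.,  1.]))
(np.float64(-2.5988939538520484), -1, -90, 30, 5, array([-3., 38., 63.]), array([40., -1., 18.]))
(np.float64(-3.0026855260709446), -1, -10, 30, 5, array([-3., 38., 63.]), array([ 0., -3.,  5.]))
```

Emit:
arm_command(series="0 0 -40 0 0;0 0 -40 0 0;0 0 -40 0 0;0 0 -40 -0.096 0;0 0 -40 -0.096 0;0 0 0 -0.096 0;0 0 0 -0.096 0;0 0 0 0 0")

```text
time_s: 0.77
tool_pos: [0.2441, 0.6027, 0.3909]
tool_rot: [180.0, 0.0, -179.9]
force: [-0.2, 0.5, -0.2]
grip_width: 0.0867
grasp_force: 0.0
```

Emit:
arm_command(series="-16 -28 0 0 0;-16 -28 0 0 0;-16 -28 0 0 0;-16 -28 0 0 0;-16 -28 0 0 0;-16 -28 0 0 0;-16 -28 0 0 0;-16 -28 0 0 0;-16 -28 0 0 0;-16 -28 0 0 0;-16 -28 0 0 0;-16 -28 0 0 0;-16 -28 0 0 0;-16 -28 0 0 0;-16 -28 0 0 0;-16 -28 0 0 0;-16 -28 0 0 0;-16 -28 0 0 0;0 0 0 0 0;0 0 0 0 0")

```text
time_s: 2.43
tool_pos: [0.5319, 0.0959, 0.3896]
tool_rot: [-180.0, -0.1, 179.5]
force: [-0.4, 0.8, 0.2]
grip_width: 0.0875
grasp_force: 0.0
```

Run:
```python
from h import *
o=telemetry.get_obs(); print(o['time_s'],o['tool_pos'],o['tool_rot'],o['qpos'].round(1))
a=cams.read_camera('scene');b=cams.read_camera('top')
u=P('scene',o['tool_pos'])[0].astype(int); print(u,P('top',o['tool_pos']))
cv2.imwrite('pics/m.png',np.hstack([cv2.resize(a[max(0,u[1]-200):u[1]+140,max(0,u[0]-130):u[0]+130][:340],(400,523)),cv2.resize(b[100:300,220:373],(400,523))]))
```

```text
2.4333 [0.53187423 0.09586806 0.38955511] [-1.79957496e+02 -9.75287586e-02  1.79536894e+02] [-31.5   3.6  19.9  78.3  -1.2  98.4  77.6]
[362 198] [[254.80874691 204.79413697]]
```

View pics/m.png

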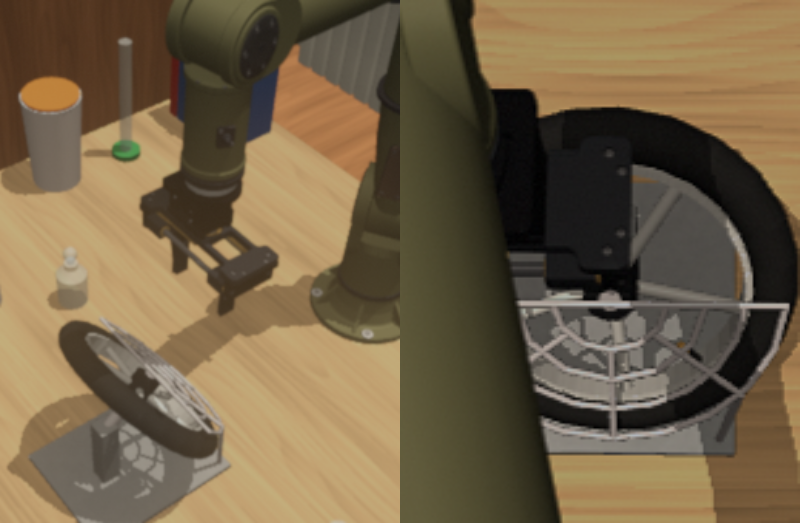

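The left half is the scene view. The jaw carriers ride on rods, so the 190 mm body width is only there when open; closed it should be about ±52 mm. I'll redo the clearances for the closed gripper.

```bash
sed -i 's/^body=.*/body=grid((-37.5,37.5),(-52,52),(70,120))/' clr.py
python3 - <<'E'
from clr import *
for u in(26,30,34,38,42):
  for d in(0,4,8,12):
    best=[]
    for w in(-14,-5,5,15,25,35,45):
        m=[(clear(u,w,d,psi,0,0)) for psi in range(-90,91,10)]
        j=max(range(19),key=lambda i:m[i].min()); best.append((w,-90+10*j,int(m[j].min().round()),int(m[9].min().round())))
    print(u,d,best)
E
```

```text
26 0 [(-14, 10, -1, -2), (-5, 10, -2, -2), (5, -10, -2, -2), (15, -10, -1, -2), (25, -10, 0, -3), (35, -10, 0, -4), (45, -10, 1, -4)]
26 4 [(-14, 10, -4, -5), (-5, 10, -5, -5), (5, -10, -5, -5), (15, -10, -4, -5), (25, -10, -2, -4), (35, -10, 0, -6), (45, -10, -1, -6)]
26 8 [(-14, 20, -6, -8), (-5, 20, -8, -8), (5, -20, -8, -8), (15, -20, -6, -8), (25, -10, -4, -5), (35, -10, -1, -8), (45, -10, -3, -9)]
26 12 [(-14, 20, -9, -11), (-5, 20, -11, -11), (5, -20, -11, -11), (15, -20, -9, -11), (25, -20, -6, -7), (35, -10, -3, -10), (45, -20, -4, -11)]
30 0 [(-14, 10, -2, -2), (-5, 0, 0, 0), (5, 0, 0, 0), (15, -10, -2, -2), (25, -10, -1, -4), (35, -10, 0, -4), (45, -10, 0, -4)]
30 4 [(-14, 10, -2, -3), (-5, 0, -1, -1), (5, 0, -1, -1), (15, -10, -2, -3), (25, -10, -1, -6), (35, -10, 0, -6), (45, -10, -2, -6)]
30 8 [(-14, 10, -3, -4), (-5, 10, -4, -4), (5, -10, -4, -4), (15, -10, -3, -4), (25, -10, -1, -7), (35, -10, -2, -9), (45, -10, -3, -9)]
30 12 [(-14, 10, -6, -7), (-5, 10, -7, -7), (5, -10, -7, -7), (15, -10, -6, -7), (25, -10, -3, -7), (35, -10, -4, -11), (45, -10, -5, -11)]
34 0 [(-1
[... 877 characters left out ...]
), (35, -10, -5, -9), (45, -10, -5, -9)]
38 12 [(-14, 10, -7, -9), (-5, 0, -5, -5), (5, 0, -5, -5), (15, -10, -7, -8), (25, -10, -6, -11), (35, -10, -5, -11), (45, -10, -7, -11)]
42 0 [(-14, 0, -4, -4), (-5, 0, -4, -4), (5, 0, -4, -4), (15, 0, -4, -4), (25, 0, -4, -4), (35, 0, -4, -4), (45, 0, -4, -4)]
42 4 [(-14, 0, -6, -6), (-5, 0, -6, -6), (5, 0, -6, -6), (15, 0, -6, -6), (25, 0, -6, -6), (35, 0, -6, -6), (45, 0, -6, -6)]
42 8 [(-14, 0, -9, -9), (-5, 0, -7, -7), (5, 0, -7, -7), (15, 0, -9, -9), (25, -10, -8, -9), (35, -10, -8, -9), (45, -10, -7, -9)]
42 12 [(-14, 10, -9, -10), (-5, 0, -8, -8), (5, 0, -7, -7), (15, -10, -10, -10), (25, -10, -8, -11), (35, -10, -8, -11), (45, -10, -8, -11)]
```

Run:
```python
from clr import *
for d in(-4,0,4,8):
  print('d',d)
  for w in(-55,-45,-35,-25,-15,-5,5,15,25,35,45,55,65,75):
    row=[]
    for u in range(20,91,5):
        m=[(int(clear(u,w,d,psi,0,0).min().round()),psi) for psi in range(-40,41,10)]
        row.append('%3d/%-3d'%max(m,key=lambda t:(t[0],-abs(t[1]))))
    print('%4d'%w,*row)
```

```text
d -4
 -55   3/10    2/10    0/10   -1/0    -1/0    -1/0     0/-10   1/-30   0/0     0/0     0/10   -1/20   -4/20   -7/20  -10/20 
 -45   4/10    3/10    1/10   -1/0    -1/0    -1/0    -1/0     1/-10   2/-10   2/10    0/0     0/10   -2/10   -5/10   -8/10 
 -35   4/10    4/10    0/10   -1/0    -1/0    -1/0    -1/0     0/-10   2/-10   3/0     3/10    1/30    0/10   -2/10   -5/10 
 -25   0/20    3/10    0/10   -1/0    -1/0    -1/0    -1/0    -1/0     1/-10   4/-10   6/10    2/10    0/0     0/10   -4/10 
 -15  -2/20    1/10   -1/0    -1/0    -1/0    -1/0    -1/0    -1/0     0/0     3/0     6/0     4/10    0/0     0/0    -3/0  
  -5  -5/0     0/0     1/0    -1/0    -1/0    -1/0    -1/0    -1/0     0/0     3/0     6/0     4/0     0/0     0/0    -2/0  
   5  -5/0     0/0     1/0    -1/0    -1/0    -1/0    -1/0    -1/0     0/0     3/0     6/0     4/0     0/0     0/0    -2/0  
  15  -2/-20   1/-10  -1/0    -1/0    -1/0    -1/0    -1/0    -1/0     0/0     3/0     6/0     4/-10   0/0     0/0    -3/0  
  25  -1/-10   2/-10  -1/0    -1/0    -1/0    -1/0    -1/0    -1/0     1/10    4/10    6/-10   
[... 5216 characters left out ...]
0    -9/0    -9/0    -9/0    -8/0    -5/10   -2/0     0/0     0/-10  -4/-10
  35  -1/-10  -1/-10  -2/-10  -3/-10  -6/-10  -9/0    -9/0    -9/0    -9/0    -7/10   -4/20   -2/0     0/-10  -2/-10  -5/-10
  45  -1/-20  -3/-10  -3/-10  -4/-10  -6/-10  -9/0    -9/0    -9/0    -8/10   -6/10   -3/20   -2/0    -2/-10  -5/-10  -8/-10
  55  -1/-20  -4/-10  -5/-10  -6/-10  -7/-10  -9/0    -9/0    -8/10   -7/10   -5/10   -4/10   -2/-20  -4/-20  -7/-20 -10/-20
  65  -3/-20  -6/-10  -7/-10  -8/-10  -9/0    -9/0    -8/10   -7/10   -5/20   -5/10   -4/-30  -6/-20  -8/-20 -11/-20 -14/-20
  75  -5/-20  -7/-10  -8/-10  -9/0    -9/0    -8/10   -7/10   -6/10   -8/10   -6/-30  -7/-30 -10/-30 -12/-30 -15/-30 -18/-30
```

```bash
cat >> clr.py <<'E'
FB=grid((-9.5,9.5),(-15,15),(0,70)); FB=FB[(abs(FB[:,0])>9.3)|(abs(FB[:,1])>14.9)|(FB[:,2]<1)]
FB=np.vstack([grid((x,x),(-15,15),(0,40)) for x in(-9.5,9.5)]+[grid((-9.5,9.5),(y,y),(0,40)) for y in(-15,15)]+[grid((-9.5,9.5),(-15,15),(0,0))])
def sdist(u,w,d,psi,a):
    """signed dist of closed finger to spoke side: min over points"""
    c,s=np.cos(np.radians(psi)),np.sin(np.radians(psi))
    xr=np.array([u*s4,w])+FB[:,:1]*[c,-s]+FB[:,1:2]*[s,c]; z=u*c4-d+FB[:,2]
    U=xr[:,0]*s4+z*c4; F=-xr[:,0]*c4+z*s4; a=np.radians(a)
    t=xr[:,1]*np.cos(a)-U*np.sin(a); rad=U*np.cos(a)+xr[:,1]*np.sin(a)
    return (np.hypot(t,F)).min()-6
def wcontact(u,d,psi,a,side=1):
    for w in np.arange(-110,120,.5)[::-1]*side:
        if sdist(u,w,d,psi,a)<0: return w
    return None
E
python3 - <<'E'
from clr import *
for d in(-5,-2):
  print('d',d)
  for a in(32,20,5,-10,-25,-36,-41):
    L=[]
    for u in range(20,81,4):
      for psi in list(range(-40,41,10))+[-70,-80,90,80,70]:
        w=wcontact(u,d,psi,a)
        if w is None: continue
        L.append((float(clear(u,w+1,d,psi,0,0).min().round(1)),u,psi,float(w)))
    L.sort(reverse=True); print(a,L[:7])
E
```

```text
d -5
32 [(4.5, 20, -10, 45.0), (3.3, 24, -10, 47.5), (1.5, 28, -10, 50.0), (0.4, 48, 20, 59.0), (0.2, 56, 40, 58.0), (0.2, 52, 20, 61.5), (0.1, 48, 10, 61.0)]
20 [(4.9, 20, -10, 34.0), (3.9, 24, -10, 35.0), (2.4, 64, -20, 48.5), (2.2, 56, 10, 47.0), (1.6, 64, -30, 47.0), (1.4, 28, -10, 36.5), (1.3, 60, 0, 48.5)]
5 [(5.5, 68, 0, 28.0), (5.2, 68, -10, 27.0), (4.9, 68, -20, 27.0), (4.2, 64, 10, 28.5), (3.3, 72, -10, 27.0), (3.2, 64, 0, 27.5), (3.1, 68, -30, 28.5)]
-10 [(8.3, 72, 0, 7.0), (6.6, 72, -10, 7.0), (5.7, 68, 10, 8.5), (5.6, 68, 0, 7.5), (5.3, 68, -10, 7.5), (5.2, 68, -20, 8.0), (5.2, 68, -30, 9.5)]
-25 [(7.1, 72, 0, -15.0), (6.7, 72, 10, -14.0), (5.7, 68, -10, -13.0), (5.6, 68, 0, -13.0), (5.3, 68, 10, -12.5), (5.2, 68, 30, -10.5), (5.2, 68, 20, -11.0)]
-36 [(5.2, 68, 10, -30.5), (4.8, 68, 20, -29.5), (4.8, 68, 0, -31.5), (4.1, 64, -10, -28.0), (3.5, 68, 30, -28.5), (3.5, 64, -20, -27.0), (3.3, 64, -30, -25.5)]
-41 [(3.2, 64, 0, -37.5), (2.6, 68, 20, -39.5), (2.6, 60, -10, -34.0), (2.3, 64, -10, -37.5), (2.2, 64, 30, -35.0), (2.2, 64, 20, -36.0), (2.2, 60, -20, -33.0)]
d -2
32
[... 382 characters left out ...]
 68, -20, 28.0), (2.1, 68, -30, 29.5), (1.4, 64, 10, 28.5), (1.2, 72, -30, 29.5)]
-10 [(5.3, 72, 0, 7.5), (5.3, 72, -10, 8.0), (4.0, 76, 0, 7.0), (3.6, 72, 10, 8.0), (2.7, 68, 10, 9.0), (2.6, 68, 20, 10.5), (2.6, 68, 0, 8.5)]
-25 [(5.3, 72, 10, -13.0), (5.3, 72, 0, -13.0), (3.0, 72, -10, -12.5), (2.7, 68, -10, -11.0), (2.6, 76, 0, -15.0), (2.6, 68, 0, -11.0), (2.5, 68, -20, -9.5)]
-36 [(2.7, 72, 10, -31.0), (2.6, 68, 0, -28.5), (2.2, 68, 30, -26.0), (2.2, 68, 20, -27.5), (2.2, 68, 10, -28.5), (2.0, 68, 40, -25.5), (2.0, 68, -10, -28.0)]
-41 [(2.2, 68, 20, -37.0), (2.2, 68, 10, -37.5), (1.6, 64, -10, -33.5), (1.4, 28, 0, -3.0), (1.2, 68, 30, -35.5), (1.1, 68, 0, -38.0), (1.0, 64, -30, -31.5)]
```

Emit:
arm_command(series="-10 -20 0 0 255;-10 -20 0 0 255;-10 -20 0 0 255;-10 -20 0 0 255;-10 -20 0 0 255;-10 -20 0 0 255;-7 -5 0 0 255;0 0 25 0.0875 255;0 0 25 0.0875 255;0 0 25 0 255;0 0 25 0 255;0 0 25 0 255;0 0 0 0 255;0 0 0 0 255;0 0 0 0 255", squeeze=20)

```text
time_s: 3.78
tool_pos: [0.5992, -0.0255, 0.2672]
tool_rot: [179.9, 0.1, 170.0]
force: [-0.4, 0.8, 0.2]
grip_width: 0.0015
grasp_force: 0.0
```

Run:
```python
from h import *
o=telemetry.get_obs(); print(o['time_s'],o['tool_pos'],o['tool_rot'],o['qpos'].round(1),o['grip_width'],o['force'])
a=cams.read_camera('scene');b=cams.read_camera('top')
print(P('scene',o['tool_pos']),P('top',o['tool_pos']))
cv2.imwrite('pics/m2.png',np.hstack([cv2.resize(a[120:320,230:430],(400,400),interpolation=2),cv2.resize(b[110:310,200:400],(400,400),interpolation=2)]))
```

```text
3.7833 [ 0.59924374 -0.02546907  0.26717311] [1.79947357e+02 1.03550842e-01 1.70013215e+02] [-22.9  11.1  26.9  84.8  -5.   85.2  84. ] 0.0015356095713695353 [-0.41914005  0.79153472  0.16046022]
[[304.55905017 217.4109966 ]] [[326.34031254 189.9404737 ]]
```

View pics/m2.png

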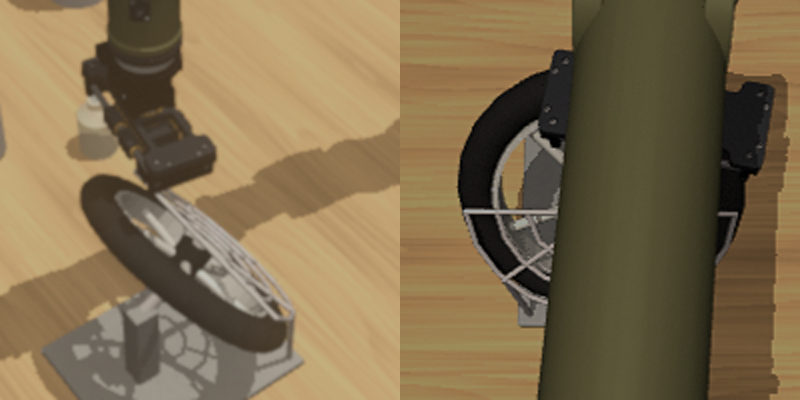

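The left half (scene) shows the fingertips at about (150,188) over the spokes. The top view shows that the end blocks stay about ±95 mm apart with the gripper closed. I'll model the body at that full width, made of end blocks plus a middle section.

```bash
sed -i 's/^body=.*/body=grid((-37.5,37.5),(-95,95),(70,120))/' clr.py
python3 - <<'E'
import clr
from clr import *
full=clr.body; blk=full[(abs(full[:,1])>48)|(abs(full[:,0])<30)]
for nm,b in(("full",full),("blk",blk)):
  clr.body=b
  for d in(-5,-3):
    print(nm,'d',d)
    for a in(30,20,12,5,-10,-25,-36,-41):
      L=[]
      for u in list(range(16,29,3))+list(range(52,81,4)):
       for psi in range(-40,41,10):
        w=wcontact(u,d,psi,a)
        if w is None: continue
        L.append((float(clear(u,w+1,d,psi,0,0).min().round(1)),u,psi,float(w)))
      L.sort(reverse=True); print(a,L[:5])
E
```

```text
full d -5
30 [(0.5, 52, 30, 56.0), (0.2, 52, 10, 60.5), (0.1, 56, 40, 55.0), (0.1, 56, 30, 58.5), (0.1, 56, 20, 61.0)]
20 [(2.2, 64, -20, 48.5), (2.2, 56, 10, 47.0), (1.6, 64, -30, 47.0), (1.3, 60, 0, 48.5), (1.2, 56, 30, 45.0)]
12 [(3.2, 64, 0, 38.0), (3.0, 60, 10, 37.5), (2.8, 68, -20, 36.5), (2.3, 60, 30, 36.5), (2.2, 64, -30, 36.5)]
5 [(5.5, 68, 0, 28.0), (5.2, 68, -10, 27.0), (4.9, 68, -20, 27.0), (4.2, 64, 10, 28.5), (3.3, 72, -10, 27.0)]
-10 [(8.3, 72, 0, 7.0), (6.6, 72, -10, 7.0), (5.7, 68, 10, 8.5), (5.6, 68, 0, 7.5), (5.3, 68, -10, 7.5)]
-25 [(7.1, 72, 0, -15.0), (6.7, 72, 10, -14.0), (5.7, 68, -10, -13.0), (5.6, 68, 0, -13.0), (5.3, 68, 10, -12.5)]
-36 [(5.2, 68, 10, -30.5), (4.8, 68, 20, -29.5), (4.8, 68, 0, -31.5), (4.1, 64, -10, -28.0), (3.5, 68, 30, -28.5)]
-41 [(3.2, 64, 0, -37.5), (2.6, 68, 20, -39.5), (2.6, 60, -10, -34.0), (2.3, 64, -10, -37.5), (2.2, 64, 30, -35.0)]
full d -3
30 [(0.4, 52, 20, 58.5), (0.3, 56, 40, 55.5), (0.3, 56, 30, 58.5), (0.2, 56, 20, 60.5), (0.1, 56, 10, 62.5)]
20 [(0.6, 56, 10, 47.5), (0.3, 60, 30, 46.5), (0.3, 56, 20, 46.5), (0.2, 68, -20, 
[... 1796 characters left out ...]
7.5), (0.6, 56, 40, 43.0)]
12 [(4.4, 56, 10, 36.5), (3.5, 60, 10, 37.5), (3.3, 60, 20, 37.5), (3.3, 52, 10, 36.0), (3.2, 68, -10, 37.5)]
5 [(4.8, 60, 10, 28.5), (4.1, 68, 0, 28.0), (4.0, 72, -10, 27.0), (4.0, 64, 10, 28.5), (3.8, 68, -10, 27.0)]
-10 [(7.1, 72, 0, 7.5), (6.7, 68, 0, 8.0), (6.3, 68, 10, 9.0), (5.3, 68, 20, 10.5), (5.1, 72, -10, 7.5)]
-25 [(6.7, 68, 0, -12.0), (6.4, 68, -10, -11.5), (6.1, 72, 0, -13.5), (5.2, 72, 10, -13.5), (5.2, 68, -20, -10.5)]
-36 [(5.8, 64, -10, -26.0), (4.5, 68, 0, -29.0), (4.5, 64, -20, -25.0), (4.1, 60, -10, -23.0), (3.7, 68, 10, -29.0)]
-41 [(4.9, 60, -10, -31.5), (3.4, 56, -10, -28.0), (3.3, 68, 10, -38.5), (3.2, 68, 20, -38.0), (3.2, 60, -20, -30.0)]
```

Emit:
arm_command(series="-10 -3 0 -0.1 255;0 0 0 -0.1 255;0 0 0 -0.1 255;0 0 0 -0.1 255;0 0 0 -0.036 255;0 0 0 0 255;0 0 0 0 255")

```text
time_s: 4.47
tool_pos: [0.6085, -0.0315, 0.2669]
tool_rot: [-180.0, 0.1, -165.2]
force: [0.1, 0.4, -0.3]
grip_width: 0.0005
grasp_force: 0.0
```

Emit:
arm_command(series="-9 -5 0 0 255;0 0 10 0 255;0 0 8 0 255;0 0 6 0 255;0 0 3 0 255;0 0 0 0 255;0 0 0 0 255;0 0 0 0 255")

```text
time_s: 5.13
tool_pos: [0.6179, -0.034, 0.2389]
tool_rot: [-180.0, 0.0, -165.1]
force: [-0.5, -0.3, 0.3]
grip_width: 0.0007
grasp_force: 0.0
```

Run:
```python
from h import *
a=cams.read_camera('scene')
cv2.imwrite('pics/m3.png',cv2.resize(a[170:320,250:400],(600,600),interpolation=2))
```

```text
(no output)
```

View pics/m3.png

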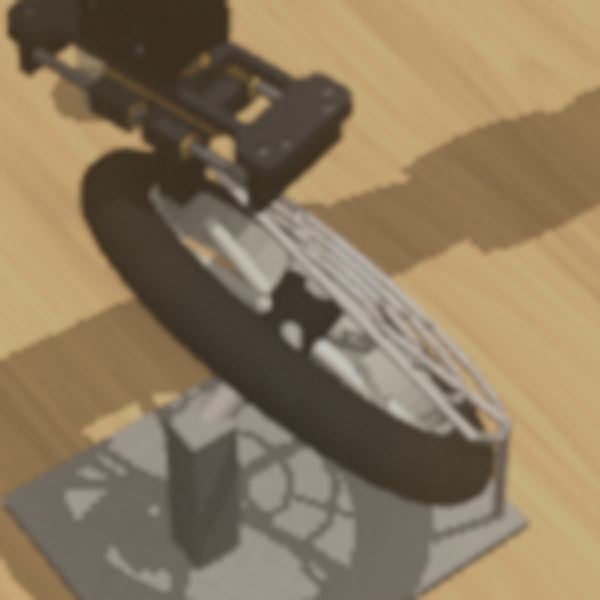

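Emit:
arm_command(series="0 0 3 0 255;0 0 2 0 255;0 0 0 0 255;-3.2 5.2 -2 0 255;-3.2 5.2 -2 0 255;-3.2 5.2 -2 0 255;0 0 0 0 255")

```text
time_s: 5.77
tool_pos: [0.6239, -0.0137, 0.2401]
tool_rot: [179.9, 0.1, -164.9]
force: [0.8, 0.0, 0.4]
grip_width: 0.0003
grasp_force: 0.0
```

Emit:
arm_command(series="-3.2 5.2 -2 0 255;-3.2 5.2 -2 0 255")

```text
time_s: 5.93
tool_pos: [0.6267, -0.0046, 0.2438]
tool_rot: [-180.0, 0.0, -165.1]
force: [0.3, 0.8, -0.2]
grip_width: 0.0005
grasp_force: 0.0
```

Emit:
arm_command(series="-2 6 -1 0 255;-2 6 0 0 255;0 0 0 0.13 255")

```text
out of range: a turn must lie within [-0.125, 0.125]
```

Emit:
arm_command(series="-2 6 -1 0 255;-2 6 0 0 255")

```text
time_s: 6.1
tool_pos: [0.6277, 0.0086, 0.2449]
tool_rot: [180.0, 0.0, -165.1]
force: [0.2, -0.1, -0.3]
grip_width: 0.0004
grasp_force: 0.0
```

Run:
```python
from h import *
a=cams.read_camera('scene')
cv2.imwrite('pics/m4.png',cv2.resize(a[170:320,250:400],(600,600),interpolation=2))
for q in(29,20,10,0): print(q,((P('scene',wp(p0,np.array([.03,.07,.1]),[q]*3))-[250,170])*4).round(0).tolist())
o=telemetry.get_obs();print(o['tool_pos'],o['force'])
```

```text
29 [[256.0, 296.0], [205.0, 263.0], [166.0, 238.0]]
20 [[258.0, 300.0], [210.0, 272.0], [173.0, 251.0]]
10 [[262.0, 305.0], [219.0, 284.0], [186.0, 268.0]]
0 [[267.0, 310.0], [230.0, 297.0], [202.0, 286.0]]
[0.62761652 0.01074575 0.24461687] [-0.64658814  1.17646518  0.64090697]
```

View pics/m4.png

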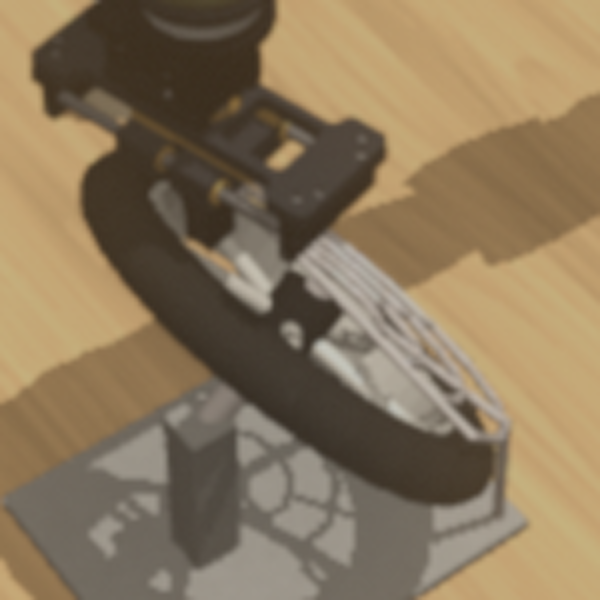

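Run:
```python
import clr
from clr import *
full=clr.body; clr.body=full[(abs(full[:,1])>48)|(abs(full[:,0])<25)]
for d in(0,4,8):
    print('d',d)
    for a in(30,20,12,5,-10,-25,-36,-41):
      L=[]
      for u in list(range(20,33,3))+list(range(44,81,4)):
       for psi in range(-30,31,10):
        w=wcontact(u,d,psi,a)
        if w is None: continue
        L.append((float(clear(u,w+1,d,psi,0,0).min().round(1)),u,psi,float(w)))
      L.sort(reverse=True); print(a,L[:6])
```

```text
d 0
30 [(5.2, 44, 10, 55.5), (2.7, 48, 10, 58.0), (2.2, 48, 20, 56.0), (2.0, 44, 20, 54.0), (2.0, 32, 0, 50.0), (0.7, 48, 30, 54.0)]
20 [(5.0, 52, 10, 46.0), (4.7, 48, 10, 44.5), (3.3, 56, 10, 47.5), (2.9, 52, 20, 45.0), (2.5, 44, 10, 43.0), (1.4, 56, 20, 46.5)]
12 [(4.5, 52, 10, 35.5), (3.7, 56, 10, 36.5), (3.4, 60, 10, 37.5), (2.9, 56, 20, 36.5), (2.6, 60, 20, 37.5), (1.7, 64, 10, 38.0)]
5 [(3.9, 64, 10, 28.5), (3.8, 72, -10, 27.5), (3.5, 56, 10, 28.0), (3.4, 60, 10, 28.5), (3.2, 60, 20, 29.0), (2.7, 64, 20, 29.0)]
-10 [(6.3, 72, -10, 8.5), (6.3, 68, 10, 9.0), (6.2, 72, 0, 8.0), (4.9, 72, 10, 8.5), (4.7, 64, 10, 10.0), (4.3, 68, 20, 10.0)]
-25 [(6.1, 68, -10, -9.0), (5.9, 72, 10, -12.0), (5.7, 72, 0, -12.0), (4.8, 72, -10, -11.0), (4.3, 68, 0, -10.0), (3.8, 68, -20, -7.5)]
-36 [(4.4, 68, -10, -25.5), (4.2, 64, -10, -22.5), (3.8, 72, 10, -29.5), (3.5, 64, -20, -21.0), (3.5, 60, -10, -19.5), (1.9, 68, 0, -26.5)]
-41 [(3.8, 64, -10, -31.0), (3.3, 60, -10, -27.5), (3.2, 64, -20, -29.5), (2.8, 56, -10, -24.0), (2.5, 60, -20, -26.0), (1.0, 68, 0, -35.5)]
d 4
30 [(2.7, 48, 10, 58.0), (2.2
[... 1417 characters left out ...]
-1.0, 80, -10, 40.0)]
5 [(0.6, 72, 20, 30.0), (0.2, 80, -10, 28.5), (0.1, 76, 10, 30.0), (-0.0, 80, 0, 29.0), (-0.0, 80, -20, 29.5), (0.0, 72, 30, 30.0)]
-10 [(2.0, 76, 0, 9.5), (1.0, 76, 10, 8.5), (0.7, 76, -10, 10.5), (0.7, 72, 10, 9.0), (0.3, 80, 10, 7.5), (0.1, 80, -10, 10.0)]
-25 [(2.5, 76, 0, -9.0), (1.5, 76, -10, -8.0), (0.9, 76, 10, -10.0), (0.5, 76, -20, -8.0), (0.3, 80, -10, -9.5), (0.3, 72, -10, -6.0)]
-36 [(0.2, 76, -10, -24.0), (0.2, 72, -10, -21.0), (0.1, 80, 20, -30.0), (0.1, 80, 10, -29.0), (0.1, 76, -20, -25.0), (0.0, 80, 0, -27.5)]
-41 [(0.1, 72, -20, -30.5), (0.0, 80, 10, -38.0), (-0.0, 76, -10, -33.0), (-0.5, 72, -10, -29.5), (-0.5, 72, -30, -34.0), (-0.9, 80, 20, -39.0)]
```

Emit:
arm_command(series="0 0 -15 0 255;0 0 -15 0 255;8 -13 0 0 255;8 -13 0 0 255;7 -13.5 0 0 255;0 0 0 0.087 255;0 0 15 0 255;0 0 15 0 255;0 0 10 0 255;0 0 0 0 255;0 0 0 0 255")

```text
time_s: 7.07
tool_pos: [0.6144, -0.0373, 0.2337]
tool_rot: [180.0, -0.1, -170.2]
force: [0.2, -0.3, 1.0]
grip_width: 0.0007
grasp_force: 0.0
```

Emit:
arm_command(series="0 0 4 0 255;0 0 4 0 255;0 0 3 0 255;0 0 0 0 255")

```text
time_s: 7.4
tool_pos: [0.6151, -0.0362, 0.223]
tool_rot: [180.0, -0.0, -170.1]
force: [-0.3, -0.1, -0.1]
grip_width: 0.0001
grasp_force: 0.0
```

Emit:
arm_command(series="-2 4 -1 0 255;-2 4 -1 0 255;-2 4 -1 0 255")

```text
time_s: 7.65
tool_pos: [0.6195, -0.0226, 0.227]
tool_rot: [180.0, 0.0, -170.1]
force: [-0.8, -0.5, 0.7]
grip_width: 0.0004
grasp_force: 0.0
```

Emit:
arm_command(series="-2 4 -1 0 255;-2 4 -1 0 255")

```text
time_s: 7.82
tool_pos: [0.622, -0.0139, 0.2288]
tool_rot: [180.0, 0.0, -170.0]
force: [-0.3, -0.0, 0.8]
grip_width: 0.0005
grasp_force: 0.0
```

Run:
```python
from h import *
a=cams.read_camera('scene')
cv2.imwrite('pics/m5.png',cv2.resize(a[195:275,270:376],(795,600),interpolation=2))
f=lambda X:((P('scene',X)-[270,195])*7.5).round(0).tolist()
for q in(317,29,20): print(q,f(wp(p0,np.array([.03,.07,.1]),[q]*3)))
o=telemetry.get_obs();t=o['tool_pos'];print(t,o['force'],f([t,t+[0,0,.04],W(*p0)[0]]))
```

```text
317 [[402.0, 439.0], [406.0, 479.0], [409.0, 510.0]]
29 [[329.0, 367.0], [234.0, 306.0], [160.0, 259.0]]
20 [[334.0, 374.0], [244.0, 323.0], [175.0, 283.0]]
[ 0.62237445 -0.01261448  0.22893603] [-0.43791982 -0.07445985  0.51119334] [[225.0, 307.0], [222.0, 222.0], [399.0, 412.0]]
```

View pics/m5.png

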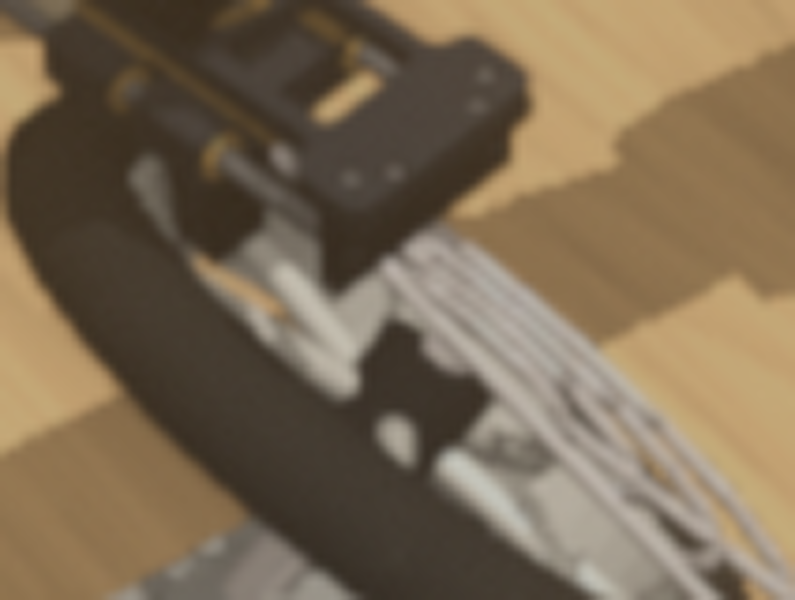

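The bright spoke at (355,360)-(285,270), together with spoke A below it, appears not to have moved. The visible fingertip ends at about (222,255), while the reported TCP projects to (225,307). So the tips look roughly 25 mm higher than reported, or shifted sideways. I'll check against the top view.

Run:
```python
from h import *
# m.png time: TCP and yaw 179.5 ; end block right (-y side) outline corners
t=np.array([.5319,.0959,.3896])
for z in(.07,.095,.12):
    c=np.array([[x,-y,z] for x in(.0375,-.0375) for y in(.095,)])
    print('top',z,((P('top',t+c)-[220,100])*[400/153,523/200]+[400,0]).round(0).tolist())
    print('scene',z,((P('scene',t+np.array([[.0375,.095,z],[-.0375,.095,z],[.0375,-.095,z]]))-[232,0])*[400/260,523/338]).round(0).tolist())
print('tip top',((P('top',t)-[220,100])*[400/153,523/200]+[400,0]))
f=lambda X:((P('scene',X)-[270,195])*7.5).round(0).tolist()
t=np.array([.6224,-.0126,.2289]);Z=R.from_euler('z',10,degrees=True)
print('m5 block left end corners',[f(t+Z.apply([[x,.095,z] for x in(.0375,-.0375)])) for z in(.07,.095,.12)])
print('101',f(wp(p0,np.array([.03,.07,.1]),[101]*3)))
```

```text
top 0.07 [[636.0, 181.0], [635.0, 302.0]]
scene 0.07 [[230.0, 326.0], [275.0, 300.0], [138.0, 242.0]]
top 0.095 [[635.0, 165.0], [633.0, 291.0]]
scene 0.095 [[232.0, 311.0], [277.0, 286.0], [138.0, 227.0]]
top 0.12 [[633.0, 148.0], [632.0, 278.0]]
scene 0.12 [[233.0, 297.0], [280.0, 271.0], [139.0, 212.0]]
tip top [[490.94528314 273.97816122]]
m5 block left end corners [[[360.0, 395.0], [536.0, 253.0]], [[360.0, 339.0], [538.0, 197.0]], [[360.0, 281.0], [541.0, 138.0]]]
101 [[354.0, 358.0], [297.0, 289.0], [255.0, 238.0]]
```

Emit:
arm_command(series="0 0 -10 0 255;5 -10 0 0 255;5 -10 0 0 255;0 0 8 0 255;0 0 8 0 255;0 0 4 0 255;0 0 4 0 255;0 0 0 0 255")

```text
time_s: 8.53
tool_pos: [0.6145, -0.0356, 0.2128]
tool_rot: [180.0, -0.1, -170.0]
force: [0.2, 0.2, 0.6]
grip_width: 0.0003
grasp_force: 0.0
```

Emit:
arm_command(series="0 0 4 0 255;0 0 4 0 255;0 0 4 0 255;0 0 0 0 255")

```text
time_s: 8.87
tool_pos: [0.6148, -0.036, 0.2015]
tool_rot: [180.0, -0.1, -170.1]
force: [-0.2, 0.1, -0.6]
grip_width: 0.0002
grasp_force: 0.0
```

Emit:
arm_command(series="-1 4 -1 0 255;-1 4 -1 0 255;-1 4 -1 0 255")

```text
time_s: 9.12
tool_pos: [0.6164, -0.0234, 0.206]
tool_rot: [-180.0, 0.0, -170.1]
force: [-1.0, -3.4, -0.4]
grip_width: 0.0004
grasp_force: 2.1
```

Emit:
arm_command(series="-2 4 -1 0 255;-2 4 -1 0 255;-2 4 -1 0 255;-2 4 -1 0 255")

```text
time_s: 9.45
tool_pos: [0.621, -0.0093, 0.2106]
tool_rot: [-179.8, -0.0, -170.2]
force: [-3.0, -4.6, 4.9]
grip_width: 0.0004
grasp_force: 3.1
```

Emit:
arm_command(series="-1.8 4 -1.3 0 255;-1.8 4 -1.3 0 255;-1.8 4 -1.3 0 255;-1.8 4 -1.3 0 255;-1.8 4 -1.3 0 255;-1.8 4 -1.3 0 255")

```text
time_s: 9.95
tool_pos: [0.6263, 0.017, 0.2168]
tool_rot: [-179.9, -0.2, -170.2]
force: [-2.6, -4.7, -1.3]
grip_width: 0.0001
grasp_force: 2.2
```

Emit:
arm_command(series="-0.8 4.4 0 0 255;-0.8 4.4 0 0 255;-0.8 4.4 0 0 255;-0.8 4.4 0 0 255;-0.8 4.4 0 0 255")

```text
time_s: 10.37
tool_pos: [0.6273, 0.0391, 0.2172]
tool_rot: [-179.9, -0.1, -170.2]
force: [-1.5, -5.1, 0.2]
grip_width: 0.0003
grasp_force: 2.0
```

Emit:
arm_command(series="-0.8 4.4 0 0 255;-0.8 4.4 0 0 255;-0.8 4.4 0 0 255;-0.8 4.4 0 0 255;-0.8 4.4 0 0 255;0 0 0 0 255")

```text
time_s: 10.87
tool_pos: [0.6283, 0.0657, 0.2175]
tool_rot: [179.9, 0.1, -170.0]
force: [-0.5, -2.0, 0.9]
grip_width: 0.0004
grasp_force: 1.1
```

Emit:
arm_command(series="0 -5 0 0 255;0 0 -20 0 255;0 0 -30 0 255;0 0 -30 0 255;0 -35 0 0 255;0 -35 0 0 255;0 -35 0 0 255;0 -35 0 0 255;0 -35 0 0 255;0 -35 0 0 255;0 -35 0 0 255;0 -35 0 0 255;0 0 0 0 255;0 0 0 0 255")

```text
time_s: 12.03
tool_pos: [0.6772, -0.2196, 0.2967]
tool_rot: [180.0, 0.0, -170.3]
force: [0.0, 1.2, -0.4]
grip_width: 0.0004
grasp_force: 0.0
```

```bash
cat > ang.py <<'E'
from h import *
import sys
def angle(im,lo=0,hi=360):
    g=cv2.GaussianBlur(cv2.cvtColor(im,cv2.COLOR_BGR2GRAY).astype(np.float32),(0,0),.6)
    rr=np.linspace(.035,.09,30)
    def S(q):
        s=0;n=0
        for k in range(5):
            a=(q+36+72*k+180)%360-180
            if abs(a)>80: continue
            v=[]
            for o in(0,-.011,.011):
                aa=np.radians(a); O,M=W(*p0)
                X=O+np.stack([rr*np.sin(aa)+o*np.cos(aa),rr*np.cos(aa)-o*np.sin(aa),0*rr],-1)@M.T
                uv=P('top',X).astype(np.float32)
                v.append(cv2.remap(g,uv[None,:,0],uv[None,:,1],1)[0])
            s+=(v[0]-(v[1]+v[2])/2).mean();n+=1
        return s/n
    q=np.arange(0,72,.25); s=np.array([S(x) for x in q]); i=np.argsort(-s)[:5]
    return q[i],s[i].round(1)
if __name__=='__main__':
    print('initial',angle(cv2.imread('pics/top0.png')),'(q mod 72; expect 137-72=65)')
    im=cams.read_camera('top'); cv2.imwrite(sys.argv[1],im); print('now',angle(im))
    b=cv2.resize(im[125:275,200:400],(800,600),interpolation=2); cv2.imwrite(sys.argv[1].replace('.png','c.png'),b)
E
python3 ang.py pics/n1.png; python3 -c "
from cell import telemetry;o=telemetry.get_obs();print(o['time_s'],o['tool_pos'],o['qpos'].round(0))"
```

```text
initial (array([66.  , 66.25, 65.75, 66.5 , 65.5 ]), array([58.5, 58.4, 58.4, 58. , 58. ], dtype=float32)) (q mod 72; expect 137-72=65)
now (array([1.25, 1.  , 1.5 , 0.75, 1.75]), array([65.8, 65.7, 65.6, 65.3, 65.2], dtype=float32))
12.0833 [ 0.67776634 -0.21700759  0.29698425] [ -3.  27.  29.  63. -13.  93. 123.]
```

Emit:
arm_command(series="5.1 26.3 0 0 255;5.1 26.3 0 0 255;5.1 26.3 0 0 255;5.1 26.3 0 0 255;5.1 26.3 0 0 255;5.1 26.3 0 0 255;5.1 26.3 0 0 255;0 0 20 0 255;0 0 0 0 255;0 0 0 0 255")

```text
time_s: 12.92
tool_pos: [0.6098, -0.0399, 0.277]
tool_rot: [179.9, -0.1, -169.9]
force: [0.6, -0.5, 0.2]
grip_width: 0.0004
grasp_force: 0.0
```

Emit:
arm_command(series="0 -4 20 0 255;0 0 20 0 255;0 0 15 0 255;0 0 10 0 255;0 0 8 0 255;0 0 8 0 255;0 0 0 0 255;0 0 0 0 255")

```text
time_s: 13.58
tool_pos: [0.6112, -0.0461, 0.1966]
tool_rot: [-180.0, 0.0, -170.1]
force: [-0.0, -0.6, 1.1]
grip_width: 0.0004
grasp_force: 0.0
```

Emit:
arm_command(series="-1 4 -1 0 255;-1 4 -1 0 255;-1 4 -1 0 255;-1 4 -1 0 255")

```text
time_s: 13.92
tool_pos: [0.6122, -0.03, 0.2009]
tool_rot: [-179.9, -0.0, -170.1]
force: [-2.1, -5.0, 0.0]
grip_width: 0.0006
grasp_force: 2.0
```

Emit:
arm_command(series="-2 3.2 -1.6 0 255;-2 3.2 -1.6 0 255;-2 3.2 -1.6 0 255;-2 3.2 -1.6 0 255;-2 3.2 -1.6 0 255;-2 3.2 -1.6 0 255")

```text
time_s: 14.42
tool_pos: [0.62, -0.0105, 0.2102]
tool_rot: [-179.9, -0.1, -170.2]
force: [-3.1, -3.1, 0.7]
grip_width: 0.0005
grasp_force: 2.0
```

Emit:
arm_command(series="-1.8 4 -1.3 0 255;-1.8 4 -1.3 0 255;-1.8 4 -1.3 0 255;-1.8 4 -1.3 0 255;-1.8 4 -1.3 0 255;-1.8 4 -1 0 255")

```text
time_s: 14.92
tool_pos: [0.6258, 0.016, 0.2168]
tool_rot: [-179.9, -0.2, -170.1]
force: [-3.1, -4.4, -0.7]
grip_width: 0.0004
grasp_force: 2.3
```

Emit:
arm_command(series="-0.8 4.4 0 0 255;-0.8 4.4 0 0 255;-0.8 4.4 0 0 255;-0.8 4.4 0 0 255;-0.8 4.4 0 0 255;-0.8 4.4 0 0 255;-0.8 4.4 0 0 255;-0.8 4.4 0 0 255;0 0 0 0 255;0 0 0 0 255")

```text
time_s: 15.75
tool_pos: [0.6278, 0.0542, 0.2176]
tool_rot: [179.9, 0.1, -170.0]
force: [-1.1, -0.8, -0.7]
grip_width: 0.0004
grasp_force: 0.6
```

Emit:
arm_command(series="-0.7 4 0 0 255;-0.7 4 0 0 255;-0.7 4 0 0 255;0 0 0 0 255;0 0 0 0 255")

```text
time_s: 16.17
tool_pos: [0.6275, 0.0662, 0.2175]
tool_rot: [179.9, 0.0, -170.0]
force: [-0.8, -1.4, 0.7]
grip_width: 0.0004
grasp_force: 0.7
```

Now I'll back off, lift clear to the side and measure.

Emit:
arm_command(series="0 -5 0 0 255;0 0 -20 0 255;0 0 -30 0 255;0 0 -30 0 255;0 -35 0 0 255;0 -35 0 0 255;0 -35 0 0 255;0 -35 0 0 255;0 -35 0 0 255;0 -35 0 0 255;0 -35 0 0 255;0 -35 0 0 255;0 0 0 0 255;0 0 0 0 255")

```text
time_s: 17.33
tool_pos: [0.6764, -0.2185, 0.2967]
tool_rot: [180.0, -0.0, -170.3]
force: [-0.0, 0.5, 0.4]
grip_width: 0.0005
grasp_force: 0.0
```

```bash
python3 ang.py pics/n2.png
```

```text
initial (array([66.  , 66.25, 65.75, 66.5 , 65.5 ]), array([58.5, 58.4, 58.4, 58. , 58. ], dtype=float32)) (q mod 72; expect 137-72=65)
now (array([0.75, 1.  , 0.5 , 1.25, 0.25]), array([65.6, 65.5, 65.3, 65.3, 64.8], dtype=float32))
```

View pics/n2c.png

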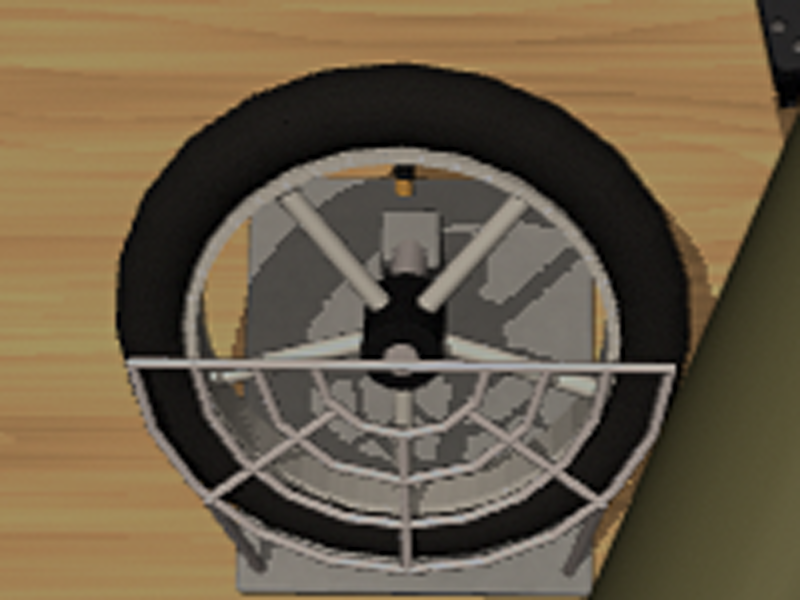

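The picture shows the valve stem at the very top (403,180), directly above the hub (403,340). The two upper spokes are symmetric about it, and the fitted angle is off by less than about 1°. The stand hasn't moved and the arm is clear.

```bash
python3 -c "
from cell import env; print(env.sign_off())"
```

```text
the job is handed in; nothing more can be done
None
```

The valve stem is now at the very top of the wheel, within about 1° by the last picture. I got it there by pushing two spokes in turn, the stand shows no shift, and the job is handed in.

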